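Close and lock the gate of a gel casting stand

ROBOT

A 6-joint arm with a two-finger parallel gripper is mounted at the origin on a cart in front of the work surface, level with it; the furniture and walls round the work are solid. World frame = base frame: x ahead of the robot, y to its left, z up, the work surface at z = 0. Lengths are in m, angles in rad, forces in N, time in s.
With the tool pointing down it reaches from about 0.225 to 0.875 m from the base axis. Payload 3.4 kg.
Tool frame: the origin (TCP) lies at the very end of the fingers, on their centre line; the grasp point (between the pads) lies behind it (manip.grasp_offset is the z of the grasp point in the tool frame, in m); z points along the fingers, y is the line along which they close (so a half turn about z gives the same grasp; the last joint's range is limited). The gripper opens to 85 mm and grips with 20 to 120 N. Pads are 22 mm wide; open, the fingers measure 114 mm over their backs; the gripper's body (76 mm by 85 mm) begins 54 mm behind the grasp point. The pads swing forward as they close: fully open they stand 13 mm farther back than shut.
Start: joints at [1.076, 0.276, 1.505, -0, 1.361, -0.121], TCP at [0.21, 0.535, 0.231] pointing down, gripper open.
Joint ranges: [-2.89, 2.89], [-0.75, 2.08], [0.22, 2.7], [-1.18, 4.32], [0.11, 2.71], [-2.7, 2.7]. Speed limits (rad/s): [2.57, 2.57, 3.14, 3.14, 3.14, 3.14].

INTERFACE

Orientations are given as a unit quaternion [w, x, y, z].
In Python, from rig import manip gives the robot as it stands.
- The arm moves only by the shell command python3 -m pendant 'ROWS' [FORCE]. ROWS is JSON, a list of rows, each an object of numbers: "dx", "dy", "dz": the shift along the tool's x, y, z in m; "rx", "ry", "rz": the turn, a rotation vector about the tool's x, y, z in degrees; "hand": the finger opening in m, from 0 to 0.0854. In form: [{"dx": .., "dy": .., "dz": .., "rx": .., "ry": .., "rz": .., "hand": ..}, ...]. A call has 1 to 12 rows; each row shifts and turns the commanded pose from where the row before left it, along the tool's axes as they then stand; what a row does not reach is not made up. A row lasts 1/12 s, in which the tool goes at most 41.7 mm and 7.16 degrees, less where a joint would pass 70% of its speed; a pose out of reach is approached as far as the arm can. A call is refused whole if a number of a shift passes 0.0417 or a number of a turn 7.16, either way. A call with a gripper value outside its range is refused whole. The fingers move at their own pace and stop on an object; FORCE is the grip in N (left out, the last holds). Time passes only in rows, so rows that do not move let the fingers close. It gives the time, the measured TCP pose, the force, the opening and the grip force at its end, in the units of the state.
- manip.get_state(): the state, without advancing time (a new reading comes with each control period).
- manip.get_image(name): name is "scene" or "top" or "wrist"; returns a dict with "frame" (400x640x3 uint8, red, green, blue), "fx", "fy", "cx", "cy" (pixels), "position" and "attitude" of the camera in the world; the wrist camera has in their place "mount" (4x4, takes a point from camera to tool coordinates, whose origin is the TCP and whose axes are the flange's). Camera axes: x right, y up, looking along -z (the intrinsics and any distortion apply to the point x, -y, -z); pixel columns grow to the right and rows downward; lengths in m; the calibration is good to about 2 mm. A picture is of the moment at which its call begins: read the wrist's pose just before it. There is no depth.
- manip.sign_off(): hands the job in; it is judged then, once.
The state is a dict: "clock": time; "qpos": joint angles; "qd": joint speeds; "effort": joint torques, N m; "position": TCP position; "ee_rot": TCP orientation; "contact_force": force on the tool from outside, world axes, zero at the start; "moment": the same for the moment, N m; "width": finger opening in m; "gripper_force": force on a finger pad.
Only numpy, scipy, OpenCV 4.12 (cv2) and the standard library are available. Lean on these libraries where they do the work, as an engineer would, in place of code of your own. Each camera call takes 0.05 s, during which the arm holds its last target. There are 200 camera calls.

TASK

A gel tray lies loose in its casting stand. Using only the fingertips, push the cam lever by its knob all the way out so that the cam turns to its low point and frees the gate; then push the sliding gate forward until it is fully home, with the tray held snug between gate and fixed end wall; then push the lever back fully home to lock the gate there. Never push on the gate while the lever is locked, do not grip or lift anything, and leave the tray lying flat and the things around the stand where they are.

Things in the scene. Friction and masses are not known exactly. Their poses are not given: they have to be found in the camera images.
- stand: grey gel casting stand, fixed to the bench, pose differs per run; origin on the bench. Own axes: +x the way the gate closes, +y the cam lever's side. Deck x -115..135, y -60..60 mm, top at z 24. At +x a fixed end wall (z to 68) with a black gasket, face at x 110. Behind the gate a 20 mm wide tongue (centre line, z to 35) runs back through a low guide (z to 39); the cam is on its +y side
- gate (a joint): gate position along the stand's +x, metres: 0 is right back, about 0.030 is fully home, stopped by the tray against the fixed wall. Starts at 0 to 0.012. Slides with 1.5 N of friction when the cam is low (plus the tray's); while the lever is locked a shoe grips its tongue and it holds against a 30 N push
- gate_back (a point): middle of the gate's flat upright back face (it looks to the stand's -x), at z 50 mm; push here towards +x. The gate is a grey upright plate 84 mm wide and 14 mm thick, from the deck up to z 68 mm; its back is free for 27 mm either side of the middle, with low ribs beyond
- gate_face (a point): the gasket face of the gate, on its front, at z 44 mm
- stop_face (a point): the gasket face of the fixed end wall, at z 44 mm; gate_face comes to 100 mm (the tray's length) from it when the tray is snug
- cam (a joint): lever angle, rad: 0 is locked (lever points back, 10 degrees off the stand's -x towards +y); grows as the lever swings clockwise seen from above, out over the +y side, to a stop at 2.09 (50 degrees from +x towards +y) where the cam is at its low point. Above 0.4 the cam no longer presses. Starts at 0 to 0.1. Stays where it is left; takes 2 to 8 N at the knob
- cam_pivot (a point): pivot axis of the cam lever (axis vertical), at z 43 mm, 72 mm behind the stand's origin and 35 mm to its +y side
- lever_knob (a point): centre of the upright black finger knob at the lever's end, at z 64 mm. Round, 16 mm across, straight from z 50 to 75 mm, 68 mm from the pivot; the lever arm below it (12 mm wide) has its top at z 43 mm. It can be pushed from any side
- tray: loose clear (whitish) gel tray, 100 mm (x) by 76 mm (y) by 28 mm, open at both ends, lying on the deck between low side rails with 1.5 mm play each side, between gate and fixed wall; origin at the centre of its underside. It starts 1 to 6 mm off the fixed wall's gasket and is pushed along by the gate
- comb: bystander: blue gel comb, 122 mm long, lying on the bench; origin at the centre of its underside
- vial: bystander: brown vial with a dark cap, 32 mm across and 66 mm high, standing alone to the right of the stand; origin at the centre of its underside
- cap: bystander: blue bottle cap, 51 mm across and 24 mm high, on the bench; origin at the centre of its underside
- beaker_1: bystander: small clear beaker, 55 mm across and 67 mm high, standing on the bench; origin at the centre of its underside

How it is judged:
By the outcome, as a careful person would: the job done as asked, in the order asked, and still so for the second after the job is handed in, with the robot touching nothing.
It also fails if it takes over 61 s, if anything falls off the work surface, if the arm or the gripper's body presses on something with over 40 N, if the wrist force passes 120 N, or if a joint passes its speed limit or range.

## Working session

There is one attempt and no reset: what is moved stays moved. The work goes in short steps, Python scripts to look and compute and a shell command to move; the robot and the scene stay as the last step left them, time stands still between calls to the robot, and variables do not carry over. Pictures are saved under pics/ and viewed, at most 10 in all, crops included, and the job is handed in when it is done.

```bash
mkdir -p pics
python3 - <<'E'
from rig import manip
import cv2
s=manip.get_state();print(s)
for n in("scene","top"):
    d=manip.get_image(n);cv2.imwrite(f"pics/{n}0.png",d["frame"][:,:,::-1]);print({k:v for k,v in d.items() if k!="frame"})
print(manip.grasp_offset)
E
```

```text
{'clock': 0.0, 'qpos': array([ 1.07601090e+00,  2.76624062e-01,  1.50616433e+00, -1.28425275e-05,
        1.36068944e+00, -1.20993563e-01]), 'qd': array([-0.00053794,  0.00095824, -0.00173805, -0.00078293, -0.00220265,
        0.00151045]), 'effort': array([ 6.55078584e-04, -4.16770434e+01, -2.45801014e+01, -1.24118496e-04,
        1.09179641e-02, -2.05339127e-06]), 'position': array([0.20970837, 0.53481613, 0.2304107 ]), 'ee_rot': array([-2.79666742e-04,  1.85808375e-01,  9.82585548e-01, -9.00168392e-04]), 'contact_force': array([ 0.07591038, -0.12475925, -0.24941322]), 'moment': array([ 0.00752689, -0.04769167,  0.01076282]), 'gripper_force': 0.0, 'width': 0.08545142763926937}
{'fx': 391.7995821589158, 'fy': 391.7995821589158, 'cx': 320.80669082347333, 'cy': 193.11346196369175, 'position': array([-0.11829044,  0.02690492,  0.67602593]), 'attitude': array([-0.44557124, -0.21209123,  0.35855879,  0.79241351])}
{'fx': 462.7223084108235, 'fy': 462.7223084108235, 'cx': 318.11678108001996, 'cy': 209.7105358850976, 'position': array([ 0.4720902 , -0.3165997 ,  0.95809447]), 'attitude': array([-0.70153656, -0.00467592,  0.00970091,  0.71255209])}
-0.0187
```

View pics/top0.png

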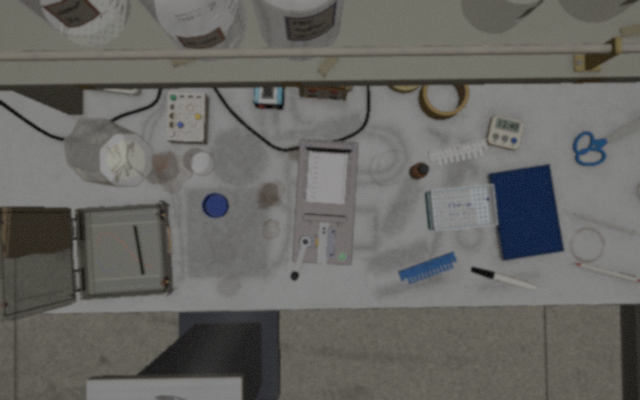

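View pics/scene0.png

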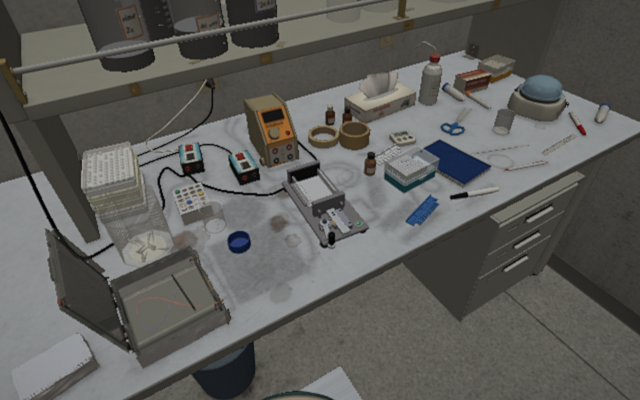

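The top view shows the stand upright at about columns 293–357, rows 140–265: end wall at the top, gate at row 217, black knob at (295,275) and pivot at (305,241). World +x is up in the image and +y is left. Next I'll take an enlarged crop.

```bash
cat > h.py <<'E'
import numpy as np,cv2
from scipy.spatial.transform import Rotation as R
from rig import manip
def ray(d,u,v,z):
    r=R.from_quat(np.roll(d["attitude"],-1)).apply([(u-d["cx"])/d["fx"],-(v-d["cy"])/d["fy"],-1])
    p=d["position"];return p+r*(z-p[2])/r[2]
def proj(d,P):
    q=R.from_quat(np.roll(d["attitude"],-1)).inv().apply(np.asarray(P)-d["position"])
    return [d["cx"]-d["fx"]*q[0]/q[2],d["cy"]+d["fy"]*q[1]/q[2]]
E
python3 - <<'E'
from h import *
d=manip.get_image("top");f=d["frame"]
c=cv2.resize(f[130:290,260:390],None,fx=3.7,fy=3.7,interpolation=cv2.INTER_CUBIC);cv2.imwrite("pics/topc.png",c[:,:,::-1])
for n,u,v,z in [("knob",295,275,.075),("pivot",305,241,.043),("gate",326,217,.068),("TL",299,140,.024),("TR",357,142,.024),("BL",292,263,.024),("BR",351,264,.024)]: print(n,ray(d,u,v,z).round(4))
E
```

```text
knob [ 0.3664 -0.2771  0.075 ]
pivot [ 0.4292 -0.2964  0.043 ]
gate [ 0.4759 -0.338   0.068 ]
TL [ 0.6328 -0.2869  0.024 ]
TR [ 0.627  -0.4043  0.024 ]
BL [ 0.3845 -0.2691  0.024 ]
BR [ 0.3806 -0.3879  0.024 ]
```

View pics/topc.png

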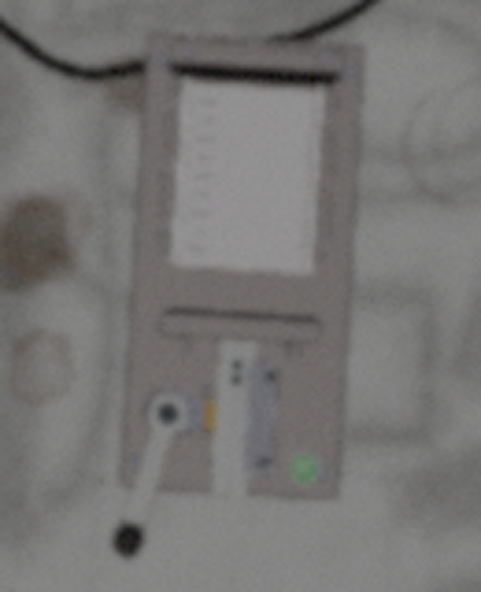

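The crop shows deck corners at (150,35), (363,45), (120,490) and (340,497), the pivot at (168,413), the knob at (128,540), and the gate top spanning columns 162–320, rows 315–335. The lever is locked and sticks out behind the stand.

Run:
```python
from h import *
d=manip.get_image("top")
g=lambda u,v,z:ray(d,260+(u+.5)/3.7-.5,130+(v+.5)/3.7-.5,z)
TL,TR,BL,BR=[g(u,v,.024) for u,v in((150,35),(363,45),(120,490),(340,497))]
print(TL,TR,BL,BR)
ax=(TL+TR-BL-BR)[:2];ay=(TL+BL-TR-BR)[:2]
print(np.degrees([np.arctan2(ax[1],ax[0]),np.arctan2(-ay[0],ay[1])]), np.linalg.norm(ax)/2,np.linalg.norm(ay)/2)
a=(np.arctan2(ax[1],ax[0])+np.arctan2(-ay[0],ay[1]))/2
X=np.array([np.cos(a),np.sin(a)]);Y=np.array([-X[1],X[0]])
o=(TL+TR+BL+BR)[:2]/4-.01*X
piv=g(168,413,.050)[:2];o2=piv+.072*X-.035*Y
print("yaw",np.degrees(a),"o",o,"o from piv",o2)
kn=g(128,540,.075)[:2]
for n,p in(("knob",kn),("piv",piv),("gTL",g(165,312,.068)[:2]),("gBL",g(162,333,.068)[:2]),("gTR",g(320,320,.068)[:2]),("gBR",g(318,340,.068)[:2]),("wallface",g(255,78,.068)[:2])):
    q=p-o;print(n,p.round(4),"stand",(q@X).round(4),(q@Y).round(4))
k=kn-piv;print(np.linalg.norm(k))
```

```text
[ 0.63460017 -0.28929913  0.024     ] [ 0.62742112 -0.40583345  0.024     ] [ 0.38640481 -0.26928537  0.024     ] [ 0.38064872 -0.38900238  0.024     ]
[-4.2571806  -3.13390754] 0.24816860801471727 0.11830259137573669
yaw -3.695544072055201 o [ 0.4972895  -0.33771054] o from piv [ 0.49866653 -0.33617296]
knob [ 0.3654 -0.2756] stand -0.1357 0.0535
piv [ 0.4291 -0.2966] stand -0.0707 0.0366
gTL [ 0.4824 -0.2962] stand -0.0175 0.0404
gBL [ 0.4715 -0.2945] stand -0.0285 0.0414
gTR [ 0.477  -0.3768] stand -0.0178 -0.0403
gBR [ 0.4666 -0.3755] stand -0.0282 -0.0397
wallface [ 0.6037 -0.345 ] stand 0.1066 -0.0004
0.06708248929731314
```

```bash
cat >> h.py <<'E'
O=np.array([.498,-.337]);A=np.radians(-3.9)
SX=np.array([np.cos(A),np.sin(A)]);SY=np.array([-SX[1],SX[0]])
def w(x,y): return O+x*SX+y*SY
def status():
    s=manip.get_state();r=R.from_quat(np.roll(s["ee_rot"],-1));p=s["position"];tx=r.apply([1,0,0])
    q=p[:2]-O;print("t%.2f"%s["clock"],"stand",(1e3*q@SX).round(1),(1e3*q@SY).round(1),"z",(1e3*p[2]).round(1),"yaw_st %.1f"%(np.degrees(np.arctan2(tx[1],tx[0])-A)),"tilt",r.apply([0,0,1]).round(3)[:2],"F",s["contact_force"].round(1),"q6 %.2f"%s["qpos"][5],"w",s["width"].round(3));return s,r
def to(x,y,z):
    s,r=status();d=np.append(w(x/1e3,y/1e3),z/1e3)-s["position"];print("tool mm",(r.inv().apply(d)*1e3).round(1))
E
Z='{"dx":0,"dy":0,"dz":-0.03,"hand":0}'
python3 -m pendant '[{"dz":-0.03,"hand":0},{"dz":-0.03,"hand":0},{"dz":-0.03,"hand":0},{"dx":-0.0158,"dy":-0.026},{"dx":-0.0158,"dy":-0.026},{"dx":-0.0158,"dy":-0.026},{"dx":-0.0158,"dy":-0.026},{"dx":-0.0158,"dy":-0.026},{"dx":-0.0158,"dy":-0.026},{"dx":-0.0158,"dy":-0.026},{"dx":-0.0158,"dy":-0.026},{"dx":-0.0158,"dy":-0.026}]' 40
python3 -m pendant '[{"dx":-0.0158,"dy":-0.026},{"dx":-0.0158,"dy":-0.026},{"dx":-0.0158,"dy":-0.026},{"dx":-0.0158,"dy":-0.026},{"dx":-0.0158,"dy":-0.026},{"dx":-0.0158,"dy":-0.026},{"dx":-0.0158,"dy":-0.026},{"dx":-0.0158,"dy":-0.026},{"dx":-0.0158,"dy":-0.026},{"dx":-0.0158,"dy":-0.026},{"dx":-0.0158,"dy":-0.026},{"dx":-0.0158,"dy":-0.026}]'
python3 -m pendant '[{"dx":-0.0158,"dy":-0.026},{"dx":-0.0158,"dy":-0.026},{"dx":-0.0158,"dy":-0.026},{"dx":-0.0158,"dy":-0.026},{"dx":-0.0158,"dy":-0.026},{"dx":-0.0158,"dy":-0.026},{"dx":-0.0158,"dy":-0.026},{"rz":7}]'
python3 -m pendant '[{"rz":7},{"rz":7},{"rz":7},{"rz":7},{"rz":7},{"rz":7},{"rz":7},{"rz":7},{"rz":7},{"rz":7},{"rz":7},{}]'
python3 -c "
from h import *
to(-143,24,100)"
```

```text
invalid input
invalid input
invalid input
invalid input
Traceback (most recent call last):
  File "h.py", line 17, in to
    s,r=status();d=np.append(w(x/1e3,y/1e3),z/1e3)-s["position"];print("tool mm",(r.inv().apply(d)*1e3).round(1))
        ~~~~~~^^
  File "h.py", line 15, in status
    q=p[:2]-O;print("t%.2f"%s["clock"],"stand",(1e3*q@SX).round(1),(1e3*q@SY).round(1),"z",(1e3*p[2]).round(1),"yaw_st %.1f"%(np.degrees(np.arctan2(tx[1],tx[0])-A)),"tilt",r.apply([0,0,1]).round(3)[:2],"F",s["contact_force"].round(1),"q6 %.2f"%s["qpos"][5],"w",s["width"].round(3));return s,r
                                                                                                                                                                                                                                                                     ^^^^^^^^^^^^^^^^
AttributeError: 'float' object has no attribute 'round'
```

The rows may need all their keys, so I'll test one row that has them.

```bash
sed -i 's/s\["width"\].round(3)/round(s["width"],3)/' h.py
python3 -m pendant '[{"dx":0,"dy":0,"dz":-0.03,"rx":0,"ry":0,"rz":0,"hand":0}]' 40
python3 -m pendant '[{"dx":0,"dy":0,"dz":-0.03,"rx":0,"ry":0,"rz":0,"hand":0}]'
python3 -m pendant '[{"dz":-0.03,"hand":0}]'
```

```text
clock: 0.28
position: [0.2082, 0.5319, 0.2555]
ee_rot: [-0.002, 0.186, 0.983, -0.006]
contact_force: [0.1, -0.6, -1.0]
width: 0.0754
gripper_force: 0.0
clock: 0.37
position: [0.2093, 0.534, 0.2897]
ee_rot: [-0.001, 0.186, 0.983, -0.003]
contact_force: [0.4, 0.5, -0.2]
width: 0.0639
gripper_force: 0.0invalid input
```

```bash
python3 -m pendant '[{"dx":-0.0185,"dy":-0.0303,"dz":0,"rx":0,"ry":0,"rz":0,"hand":0},{"dx":-0.0185,"dy":-0.0303,"dz":0,"rx":0,"ry":0,"rz":0,"hand":0},{"dx":-0.0185,"dy":-0.0303,"dz":0,"rx":0,"ry":0,"rz":0,"hand":0},{"dx":-0.0185,"dy":-0.0303,"dz":0,"rx":0,"ry":0,"rz":0,"hand":0},{"dx":-0.0185,"dy":-0.0303,"dz":0,"rx":0,"ry":0,"rz":0,"hand":0},{"dx":-0.0185,"dy":-0.0303,"dz":0,"rx":0,"ry":0,"rz":0,"hand":0},{"dx":-0.0185,"dy":-0.0303,"dz":0,"rx":0,"ry":0,"rz":0,"hand":0},{"dx":-0.0185,"dy":-0.0303,"dz":0,"rx":0,"ry":0,"rz":0,"hand":0},{"dx":-0.0185,"dy":-0.0303,"dz":0,"rx":0,"ry":0,"rz":0,"hand":0},{"dx":-0.0185,"dy":-0.0303,"dz":0,"rx":0,"ry":0,"rz":0,"hand":0},{"dx":-0.0185,"dy":-0.0303,"dz":0,"rx":0,"ry":0,"rz":0,"hand":0},{"dx":-0.0185,"dy":-0.0303,"dz":0,"rx":0,"ry":0,"rz":0,"hand":0}]'
python3 -m pendant '[{"dx":-0.0185,"dy":-0.0303,"dz":0,"rx":0,"ry":0,"rz":0,"hand":0},{"dx":-0.0185,"dy":-0.0303,"dz":0,"rx":0,"ry":0,"rz":0,"hand":0},{"dx":-0.0185,"dy":-0.0303,"dz":0,"rx":0,"ry":0,"rz":0,"hand":0},{"dx":-0.0185,"dy":-0.0303,"dz":0,"rx":0,"ry":0,"rz":0,"hand":0},{"dx":-0.0185,"dy":-0.0303,"dz":0,"rx":0,"ry":0,"rz":0,"hand":0},{"dx":-0.0185,"dy":-0.0303,"dz":0,"rx":0,"ry":0,"rz":0,"hand":0},{"dx":-0.0185,"dy":-0.0303,"dz":0,"rx":0,"ry":0,"rz":0,"hand":0},{"dx":-0.0185,"dy":-0.0303,"dz":0,"rx":0,"ry":0,"rz":0,"hand":0},{"dx":-0.0185,"dy":-0.0303,"dz":0,"rx":0,"ry":0,"rz":0,"hand":0},{"dx":-0.0185,"dy":-0.0303,"dz":0,"rx":0,"ry":0,"rz":0,"hand":0},{"dx":-0.0185,"dy":-0.0303,"dz":0,"rx":0,"ry":0,"rz":0,"hand":0},{"dx":-0.0185,"dy":-0.0303,"dz":0,"rx":0,"ry":0,"rz":0,"hand":0}]'
python3 -m pendant '[{"dx":0,"dy":0,"dz":0,"rx":0,"ry":0,"rz":6.7,"hand":0},{"dx":0,"dy":0,"dz":0,"rx":0,"ry":0,"rz":6.7,"hand":0},{"dx":0,"dy":0,"dz":0,"rx":0,"ry":0,"rz":6.7,"hand":0},{"dx":0,"dy":0,"dz":0,"rx":0,"ry":0,"rz":6.7,"hand":0},{"dx":0,"dy":0,"dz":0,"rx":0,"ry":0,"rz":6.7,"hand":0},{"dx":0,"dy":0,"dz":0,"rx":0,"ry":0,"rz":6.7,"hand":0},{"dx":0,"dy":0,"dz":0,"rx":0,"ry":0,"rz":6.7,"hand":0},{"dx":0,"dy":0,"dz":0,"rx":0,"ry":0,"rz":6.7,"hand":0},{"dx":0,"dy":0,"dz":0,"rx":0,"ry":0,"rz":6.7,"hand":0},{"dx":0,"dy":0,"dz":0,"rx":0,"ry":0,"rz":6.7,"hand":0},{"dx":0,"dy":0,"dz":0,"rx":0,"ry":0,"rz":6.7,"hand":0},{"dx":0,"dy":0,"dz":0,"rx":0,"ry":0,"rz":6.7,"hand":0}]'
python3 -c "
from h import *
to(-143,24,100)"
```

```text
clock: 1.37
position: [0.2834, 0.1143, 0.2914]
ee_rot: [0.0, 0.185, 0.983, 0.0]
contact_force: [1.6, 0.7, 0.5]
width: 0.0003
gripper_force: 0.0
clock: 2.37
position: [0.3575, -0.3056, 0.2911]
ee_rot: [-0.0, 0.186, 0.983, 0.0]
contact_force: [1.0, 0.7, 0.8]
width: -0.0003
gripper_force: 0.0
clock: 3.37
position: [0.3576, -0.3037, 0.2911]
ee_rot: [-0.0, 0.778, 0.628, 0.0]
contact_force: [0.0, 0.3, 0.5]
width: -0.0001
gripper_force: 0.0
t3.37 stand -142.3 23.7 z 291.1 yaw_st 81.7 tilt [-0.  0.] F [0.  0.3 0.5] q6 -0.64 w -0.0
tool mm [ 1.000e-01 -7.000e-01  1.911e+02]
```

```bash
python3 -m pendant '[{"dx":-0.004,"dy":0,"dz":0.034,"rx":0,"ry":0,"rz":0,"hand":0},{"dx":0,"dy":0,"dz":0.034,"rx":0,"ry":0,"rz":0,"hand":0},{"dx":0,"dy":0,"dz":0.034,"rx":0,"ry":0,"rz":0,"hand":0},{"dx":0,"dy":0,"dz":0.034,"rx":0,"ry":0,"rz":0,"hand":0},{"dx":0,"dy":0,"dz":0.034,"rx":0,"ry":0,"rz":0,"hand":0},{"dx":0,"dy":0,"dz":0.034,"rx":0,"ry":0,"rz":0,"hand":0},{"dx":0,"dy":0,"dz":0.017,"rx":0,"ry":0,"rz":0,"hand":0},{"dx":0,"dy":0,"dz":0.016,"rx":0,"ry":0,"rz":0,"hand":0},{"dx":0,"dy":0,"dz":0,"rx":0,"ry":0,"rz":0,"hand":0}]'
python3 - <<'E'
from h import *
status()
d=manip.get_image("scene");f=d["frame"][160:270,260:390]
cv2.imwrite("pics/s1.png",cv2.resize(f,None,fx=4.5,fy=4.5,interpolation=cv2.INTER_CUBIC)[:,:,::-1])
E
```

```text
clock: 4.12
position: [0.3551, -0.3056, 0.0513]
ee_rot: [-0.004, 0.776, 0.631, -0.0]
contact_force: [-0.6, -0.1, -0.2]
width: 0.0003
gripper_force: 0.0
t4.12 stand -144.7 21.6 z 51.3 yaw_st 82.1 tilt [-0.005  0.006] F [-0.6 -0.1 -0.2] q6 -0.65 w 0.0
```

View pics/s1.png

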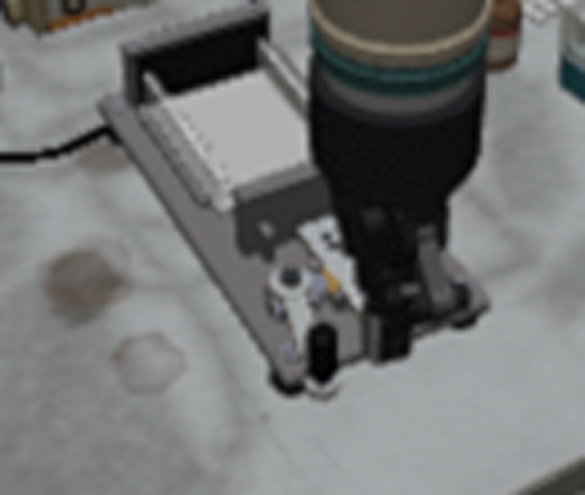

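The fingertips are at z 51, on the −y side of the knob and close to it. I'll push along the arc with the tool turning about the pivot.

```bash
python3 -m pendant '[{"dx":0.004,"dy":0.002,"dz":-0.001,"rx":0,"ry":0,"rz":0,"hand":0},{"dx":0.0048,"dy":-0.0012,"dz":0,"rx":0,"ry":0,"rz":4,"hand":0},{"dx":0.0048,"dy":-0.0012,"dz":0,"rx":0,"ry":0,"rz":4,"hand":0},{"dx":0.0048,"dy":-0.0012,"dz":0,"rx":0,"ry":0,"rz":4,"hand":0},{"dx":0.0048,"dy":-0.0012,"dz":0,"rx":0,"ry":0,"rz":4,"hand":0},{"dx":0.0048,"dy":-0.0012,"dz":0,"rx":0,"ry":0,"rz":4,"hand":0},{"dx":0.0048,"dy":-0.0012,"dz":0,"rx":0,"ry":0,"rz":4,"hand":0}]'
python3 -c "
from h import *
status()"
python3 -m pendant '[{"dx":0.0048,"dy":-0.0012,"dz":0,"rx":0,"ry":0,"rz":4,"hand":0},{"dx":0.0048,"dy":-0.0012,"dz":0,"rx":0,"ry":0,"rz":4,"hand":0},{"dx":0.0048,"dy":-0.0012,"dz":0,"rx":0,"ry":0,"rz":4,"hand":0},{"dx":0.0048,"dy":-0.0012,"dz":0,"rx":0,"ry":0,"rz":4,"hand":0},{"dx":0.0048,"dy":-0.0012,"dz":0,"rx":0,"ry":0,"rz":4,"hand":0},{"dx":0.0048,"dy":-0.0012,"dz":0,"rx":0,"ry":0,"rz":4,"hand":0}]'
python3 -c "
from h import *
s,r=status();c=s['position'][:2]-w(-.072,.035);print(np.linalg.norm(c),np.degrees(np.arctan2(c@SY,c@SX)))
d=manip.get_image('top');f=d['frame'][190:290,250:370]
cv2.imwrite('pics/t2.png',cv2.resize(f,None,fx=4,fy=4,interpolation=cv2.INTER_CUBIC)[:,:,::-1])"
```

```text
clock: 4.75
position: [0.3642, -0.2758, 0.0569]
ee_rot: [0.002, 0.891, 0.454, -0.0]
contact_force: [-2.0, -1.9, -0.5]
width: 0.0
gripper_force: 1.3
t4.75 stand -137.7 51.9 z 56.9 yaw_st 57.9 tilt [ 0.001 -0.003] F [-2.  -1.9 -0.5] q6 -0.17 w 0.0
clock: 5.25
position: [0.3795, -0.2502, 0.0569]
ee_rot: [0.001, 0.966, 0.259, 0.0]
contact_force: [-2.4, -0.6, -1.0]
width: 0.0002
gripper_force: 1.2
t5.25 stand -124.2 78.5 z 56.9 yaw_st 33.9 tilt [ 0.001 -0.002] F [-2.4 -0.6 -1. ] q6 0.31 w 0.0
0.06792437882367851 140.15658831104534
```

View pics/t2.png

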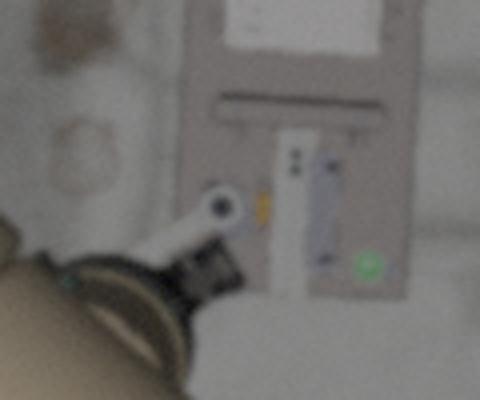

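The lever (hub at (222,205), arm running lower-left) is following the fingertips, at about 124°. I'll continue towards the stop.

```bash
python3 -m pendant '[{"dx":0.0048,"dy":-0.0025,"dz":0,"rx":0,"ry":0,"rz":4,"hand":0},{"dx":0.0048,"dy":-0.0012,"dz":0,"rx":0,"ry":0,"rz":4,"hand":0},{"dx":0.0048,"dy":-0.0012,"dz":0,"rx":0,"ry":0,"rz":4,"hand":0},{"dx":0.0048,"dy":-0.0012,"dz":0,"rx":0,"ry":0,"rz":4,"hand":0},{"dx":0.0048,"dy":-0.0012,"dz":0,"rx":0,"ry":0,"rz":4,"hand":0},{"dx":0.0048,"dy":-0.0012,"dz":0,"rx":0,"ry":0,"rz":4,"hand":0},{"dx":0.0048,"dy":-0.0012,"dz":0,"rx":0,"ry":0,"rz":4,"hand":0},{"dx":0.0048,"dy":-0.0012,"dz":0,"rx":0,"ry":0,"rz":4,"hand":0},{"dx":0.0048,"dy":-0.0012,"dz":0,"rx":0,"ry":0,"rz":4,"hand":0},{"dx":0.0048,"dy":-0.0012,"dz":0,"rx":0,"ry":0,"rz":4,"hand":0}]'
python3 -m pendant '[{"dx":0.0048,"dy":-0.0012,"dz":0,"rx":0,"ry":0,"rz":4,"hand":0},{"dx":0.0048,"dy":-0.0012,"dz":0,"rx":0,"ry":0,"rz":4,"hand":0},{"dx":0.0048,"dy":-0.0012,"dz":0,"rx":0,"ry":0,"rz":4,"hand":0},{"dx":0.0048,"dy":-0.0012,"dz":0,"rx":0,"ry":0,"rz":4,"hand":0},{"dx":0.0048,"dy":-0.0012,"dz":0,"rx":0,"ry":0,"rz":4,"hand":0},{"dx":0.0048,"dy":-0.0012,"dz":0,"rx":0,"ry":0,"rz":4,"hand":0},{"dx":0.0048,"dy":-0.0012,"dz":0,"rx":0,"ry":0,"rz":4,"hand":0}]'
python3 -c "
from h import *
s,r=status();c=s['position'][:2]-w(-.072,.035);print(np.linalg.norm(c),np.degrees(np.arctan2(c@SY,c@SX)))"
```

```text
clock: 6.13
position: [0.4223, -0.228, 0.0567]
ee_rot: [0.001, 0.996, -0.086, 0.0]
contact_force: [-2.7, -1.6, 0.4]
width: -0.0002
gripper_force: 1.1
clock: 6.72
position: [0.4557, -0.2319, 0.0564]
ee_rot: [0.0, 0.946, -0.325, -0.0]
contact_force: [-3.1, -0.3, -0.1]
width: 0.0003
gripper_force: 1.1
t6.72 stand -49.4 102.0 z 56.4 yaw_st -34.0 tilt [-0.001 -0.   ] F [-3.1 -0.3 -0.1] q6 1.63 w 0.0
0.07069132233817557 71.31372113961424
```

```bash
python3 -m pendant '[{"dx":0.0024,"dy":-0.0006,"dz":0,"rx":0,"ry":0,"rz":2,"hand":0},{"dx":0.0024,"dy":-0.0006,"dz":0,"rx":0,"ry":0,"rz":2,"hand":0},{"dx":0.0024,"dy":-0.0006,"dz":0,"rx":0,"ry":0,"rz":2,"hand":0},{"dx":0.001,"dy":0,"dz":0,"rx":0,"ry":0,"rz":0,"hand":0}]'
python3 -m pendant '[{"dx":0.001,"dy":0,"dz":0,"rx":0,"ry":0,"rz":0,"hand":0},{"dx":0,"dy":0,"dz":0,"rx":0,"ry":0,"rz":0,"hand":0}]'
python3 -m pendant '[{"dx":0.0015,"dy":0,"dz":0,"rx":0,"ry":0,"rz":0,"hand":0},{"dx":0,"dy":0,"dz":0,"rx":0,"ry":0,"rz":0,"hand":0}]'
python3 -c "
from h import *
s,r=status();c=s['position'][:2]-w(-.072,.035);print(np.linalg.norm(c),np.degrees(np.arctan2(c@SY,c@SX)))"
```

```text
clock: 7.05
position: [0.4618, -0.2347, 0.0563]
ee_rot: [-0.0, 0.928, -0.373, -0.002]
contact_force: [-5.2, 2.7, 5.3]
width: -0.0001
gripper_force: 3.2
clock: 7.22
position: [0.4618, -0.2347, 0.0563]
ee_rot: [-0.001, 0.928, -0.372, -0.003]
contact_force: [-5.4, 3.0, 4.7]
width: -0.0002
gripper_force: 3.4
clock: 7.38
position: [0.4619, -0.2347, 0.0562]
ee_rot: [-0.001, 0.928, -0.372, -0.004]
contact_force: [-7.2, 5.4, 6.9]
width: -0.0004
gripper_force: 4.6
t7.38 stand -43.0 99.6 z 56.2 yaw_st -39.8 tilt [-0.007  0.005] F [-7.2  5.4  6.9] q6 1.73 w -0.0
0.07083831003461992 65.82538379623233
```

The position isn't advancing and the force is rising, so the lever is at its stop (about 50°). I'll retreat and move behind the gate.

```bash
python3 -m pendant '[{"dx":-0.012,"dy":0,"dz":0,"rx":0,"ry":0,"rz":0,"hand":0},{"dx":-0.012,"dy":0,"dz":0,"rx":0,"ry":0,"rz":0,"hand":0},{"dx":0,"dy":0,"dz":-0.035,"rx":0,"ry":0,"rz":0,"hand":0},{"dx":0,"dy":0,"dz":-0.035,"rx":0,"ry":0,"rz":0,"hand":0},{"dx":0.0195,"dy":0.0206,"dz":0,"rx":0,"ry":0,"rz":0,"hand":0},{"dx":0.0195,"dy":0.0206,"dz":0,"rx":0,"ry":0,"rz":0,"hand":0},{"dx":0.0195,"dy":0.0206,"dz":0,"rx":0,"ry":0,"rz":0,"hand":0},{"dx":0.0195,"dy":0.0206,"dz":0,"rx":0,"ry":0,"rz":0,"hand":0},{"dx":0,"dy":0,"dz":0,"rx":0,"ry":0,"rz":0,"hand":0}]'
python3 -m pendant '[{"dx":0,"dy":0,"dz":0,"rx":0,"ry":0,"rz":-6.63,"hand":0},{"dx":0,"dy":0,"dz":0,"rx":0,"ry":0,"rz":-6.63,"hand":0},{"dx":0,"dy":0,"dz":0,"rx":0,"ry":0,"rz":-6.63,"hand":0},{"dx":0,"dy":0,"dz":0,"rx":0,"ry":0,"rz":-6.63,"hand":0},{"dx":0,"dy":0,"dz":0,"rx":0,"ry":0,"rz":-6.63,"hand":0},{"dx":0,"dy":0,"dz":0,"rx":0,"ry":0,"rz":-6.63,"hand":0},{"dx":0,"dy":0,"dz":0,"rx":0,"ry":0,"rz":0,"hand":0}]'
python3 -c "
from h import *
to(-54,0,47)
d=manip.get_image('top');f=d['frame'][130:290,250:400]
cv2.imwrite('pics/t3.png',cv2.resize(f,None,fx=3.6,fy=3.6,interpolation=cv2.INTER_CUBIC)[:,:,::-1])"
```

```text
clock: 8.13
position: [0.4483, -0.3401, 0.1265]
ee_rot: [0.002, 0.927, -0.374, 0.003]
contact_force: [0.2, 0.1, -0.1]
width: 0.0002
gripper_force: 0.0
clock: 8.72
position: [0.4472, -0.3337, 0.1259]
ee_rot: [0.0, 0.999, -0.034, 0.001]
contact_force: [0.2, -0.2, 0.5]
width: -0.0
gripper_force: 0.0
t8.72 stand -50.9 -0.2 z 125.9 yaw_st 0.0 tilt [ 0.001 -0.001] F [ 0.2 -0.2  0.5] q6 0.87 w -0.0
tool mm [-3.2 -0.2 78.9]
```

View pics/t3.png

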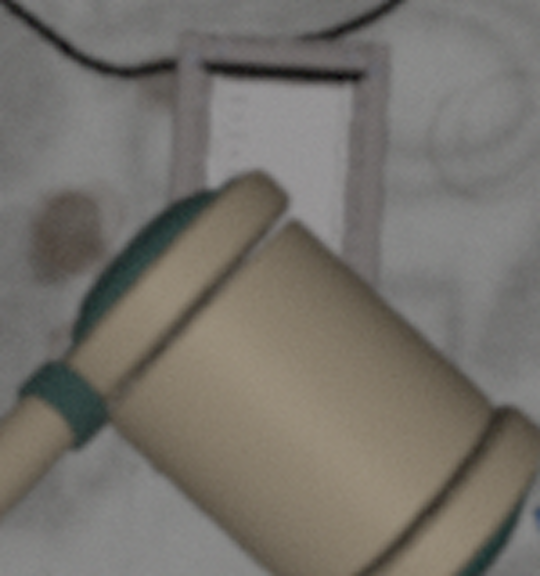

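The arm hides the gate from the top camera, so I'll rely on the measured pose and on the force.

```bash
python3 -m pendant '[{"dx":-0.003,"dy":0,"dz":0.03,"rx":0,"ry":0,"rz":0,"hand":0},{"dx":0,"dy":0,"dz":0.03,"rx":0,"ry":0,"rz":0,"hand":0},{"dx":0,"dy":0,"dz":0.018,"rx":0,"ry":0,"rz":0,"hand":0},{"dx":0,"dy":0,"dz":0,"rx":0,"ry":0,"rz":0,"hand":0}]'
python3 -m pendant '[{"dx":0.003,"dy":0,"dz":0,"rx":0,"ry":0,"rz":0,"hand":0},{"dx":0.003,"dy":0,"dz":0,"rx":0,"ry":0,"rz":0,"hand":0},{"dx":0.003,"dy":0,"dz":0,"rx":0,"ry":0,"rz":0,"hand":0},{"dx":0.003,"dy":0,"dz":0,"rx":0,"ry":0,"rz":0,"hand":0},{"dx":0.003,"dy":0,"dz":0,"rx":0,"ry":0,"rz":0,"hand":0}]'
python3 -m pendant '[{"dx":0.003,"dy":0,"dz":0,"rx":0,"ry":0,"rz":0,"hand":0},{"dx":0.003,"dy":0,"dz":0,"rx":0,"ry":0,"rz":0,"hand":0},{"dx":0.003,"dy":0,"dz":0,"rx":0,"ry":0,"rz":0,"hand":0}]'
python3 -m pendant '[{"dx":0.003,"dy":0,"dz":0,"rx":0,"ry":0,"rz":0,"hand":0},{"dx":0.003,"dy":0,"dz":0,"rx":0,"ry":0,"rz":0,"hand":0},{"dx":0.002,"dy":0,"dz":0,"rx":0,"ry":0,"rz":0,"hand":0}]'
python3 -c "
from h import *
status()"
```

```text
clock: 9.1
position: [0.4419, -0.3317, 0.044]
ee_rot: [-0.003, 0.999, -0.036, -0.003]
contact_force: [-0.4, 1.1, -1.4]
width: 0.0003
gripper_force: 0.0
clock: 9.52
position: [0.4597, -0.336, 0.0485]
ee_rot: [0.001, 0.999, -0.035, 0.0]
contact_force: [-1.8, 0.4, 0.4]
width: -0.0002
gripper_force: 0.9
clock: 9.77
position: [0.4683, -0.3361, 0.0475]
ee_rot: [0.0, 0.999, -0.035, -0.0]
contact_force: [-2.0, -0.1, 1.1]
width: 0.0003
gripper_force: 0.9
clock: 10.02
position: [0.4765, -0.3366, 0.0472]
ee_rot: [-0.0, 0.999, -0.035, 0.0]
contact_force: [-2.4, -0.6, 1.4]
width: -0.0001
gripper_force: 0.8
t10.02 stand -21.5 -1.0 z 47.2 yaw_st -0.1 tilt [0. 0.] F [-2.4 -0.6  1.4] q6 0.91 w -0.0
```

Now 2 mm steps until it stalls.

```bash
python3 -m pendant '[{"dx":0.002,"dy":0,"dz":0,"rx":0,"ry":0,"rz":0,"hand":0},{"dx":0.002,"dy":0,"dz":0,"rx":0,"ry":0,"rz":0,"hand":0},{"dx":0.001,"dy":0,"dz":0,"rx":0,"ry":0,"rz":0,"hand":0}]'
python3 -m pendant '[{"dx":0.002,"dy":0,"dz":0,"rx":0,"ry":0,"rz":0,"hand":0},{"dx":0.001,"dy":0,"dz":0,"rx":0,"ry":0,"rz":0,"hand":0}]'
python3 -m pendant '[{"dx":0.001,"dy":0,"dz":0,"rx":0,"ry":0,"rz":0,"hand":0},{"dx":0.001,"dy":0,"dz":0,"rx":0,"ry":0,"rz":0,"hand":0}]'
python3 -c "
from h import *
status()"
```

```text
clock: 10.27
position: [0.481, -0.3369, 0.0472]
ee_rot: [-0.0, 0.999, -0.035, -0.0]
contact_force: [-2.4, -1.4, 2.4]
width: 0.0001
gripper_force: 1.4
clock: 10.43
position: [0.4823, -0.337, 0.0472]
ee_rot: [-0.0, 0.999, -0.035, -0.002]
contact_force: [-8.7, -1.2, 5.1]
width: -0.0004
gripper_force: 4.2
clock: 10.6
position: [0.4823, -0.3369, 0.0472]
ee_rot: [-0.0, 0.999, -0.034, -0.004]
contact_force: [-12.5, -2.0, 8.1]
width: 0.0
gripper_force: 6.5
t10.60 stand -15.7 -1.0 z 47.2 yaw_st -0.0 tilt [-0.008  0.001] F [-12.5  -2.    8.1] q6 0.92 w 0.0
```

The gate stalled at x 0.4823 with the force rising from 2.4 to 12.5 N, so it is home against the tray. Next I retreat and go round to the far side of the knob.

```bash
python3 -m pendant '[{"dx":-0.01,"dy":0,"dz":0,"rx":0,"ry":0,"rz":0,"hand":0},{"dx":-0.012,"dy":0,"dz":0,"rx":0,"ry":0,"rz":0,"hand":0},{"dx":0,"dy":0,"dz":-0.038,"rx":0,"ry":0,"rz":0,"hand":0},{"dx":0,"dy":0,"dz":-0.038,"rx":0,"ry":0,"rz":0,"hand":0},{"dx":0.009,"dy":-0.0235,"dz":0,"rx":0,"ry":0,"rz":0,"hand":0},{"dx":0.009,"dy":-0.0235,"dz":0,"rx":0,"ry":0,"rz":0,"hand":0},{"dx":0.009,"dy":-0.0235,"dz":0,"rx":0,"ry":0,"rz":0,"hand":0}]'
python3 -m pendant '[{"dx":0,"dy":0,"dz":0,"rx":0,"ry":0,"rz":6.67,"hand":0},{"dx":0,"dy":0,"dz":0,"rx":0,"ry":0,"rz":6.67,"hand":0},{"dx":0,"dy":0,"dz":0,"rx":0,"ry":0,"rz":6.67,"hand":0},{"dx":0,"dy":0,"dz":0,"rx":0,"ry":0,"rz":6.67,"hand":0},{"dx":0,"dy":0,"dz":0,"rx":0,"ry":0,"rz":6.67,"hand":0},{"dx":0,"dy":0,"dz":0,"rx":0,"ry":0,"rz":6.67,"hand":0},{"dx":0,"dy":0,"dz":0,"rx":0,"ry":0,"rz":0,"hand":0}]'
python3 -c "
from h import *
to(-7,69,55)
d=manip.get_image('scene');f=d['frame'][150:270,250:400]
cv2.imwrite('pics/s4.png',cv2.resize(f,None,fx=4.5,fy=4.5,interpolation=cv2.INTER_CUBIC)[:,:,::-1])"
```

```text
clock: 11.18
position: [0.4966, -0.2669, 0.1242]
ee_rot: [0.0, 0.999, -0.036, 0.002]
contact_force: [0.3, -0.1, 0.2]
width: -0.0004
gripper_force: 0.0
clock: 11.77
position: [0.496, -0.267, 0.1231]
ee_rot: [-0.0, 0.927, -0.376, 0.0]
contact_force: [-0.2, 0.2, -0.0]
width: 0.0
gripper_force: 0.0
t11.77 stand -6.8 69.7 z 123.1 yaw_st -40.3 tilt [0.001 0.001] F [-0.2  0.2 -0. ] q6 1.72 w 0.0
tool mm [ 0.3  0.8 68.1]
```

View pics/s4.png

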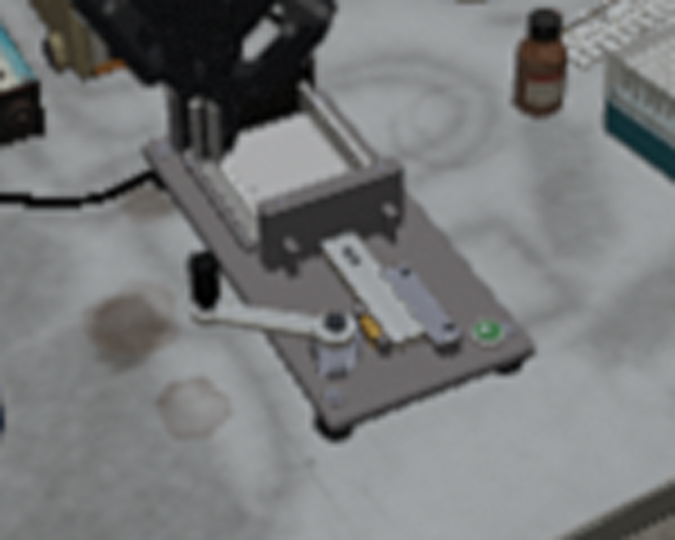

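The gate sits flush against the tray, and the lever is swung out with its knob at (203,278). The fingertips are behind it on the far side. I'll descend and push the lever home.

```bash
python3 -m pendant '[{"dx":0,"dy":0.0008,"dz":0.034,"rx":0,"ry":0,"rz":0,"hand":0},{"dx":0,"dy":0,"dz":0.033,"rx":0,"ry":0,"rz":0,"hand":0},{"dx":0,"dy":0,"dz":0,"rx":0,"ry":0,"rz":0,"hand":0},{"dx":-0.004,"dy":0,"dz":0,"rx":0,"ry":0,"rz":0,"hand":0},{"dx":-0.004,"dy":0,"dz":0,"rx":0,"ry":0,"rz":0,"hand":0},{"dx":-0.0048,"dy":-0.0012,"dz":0,"rx":0,"ry":0,"rz":-4,"hand":0},{"dx":-0.0048,"dy":-0.0012,"dz":0,"rx":0,"ry":0,"rz":-4,"hand":0},{"dx":-0.0048,"dy":-0.0012,"dz":0,"rx":0,"ry":0,"rz":-4,"hand":0},{"dx":-0.0048,"dy":-0.0012,"dz":0,"rx":0,"ry":0,"rz":-4,"hand":0}]'
python3 -c "
from h import *
s,r=status();c=s['position'][:2]-w(-.072,.035);print(np.linalg.norm(c),np.degrees(np.arctan2(c@SY,c@SX)))"
python3 -m pendant '[{"dx":-0.0048,"dy":-0.0012,"dz":0,"rx":0,"ry":0,"rz":-4,"hand":0},{"dx":-0.0048,"dy":-0.0012,"dz":0,"rx":0,"ry":0,"rz":-4,"hand":0},{"dx":-0.0048,"dy":-0.0012,"dz":0,"rx":0,"ry":0,"rz":-4,"hand":0},{"dx":-0.0048,"dy":-0.0012,"dz":0,"rx":0,"ry":0,"rz":-4,"hand":0},{"dx":-0.0048,"dy":-0.0012,"dz":0,"rx":0,"ry":0,"rz":-4,"hand":0},{"dx":-0.0048,"dy":-0.0012,"dz":0,"rx":0,"ry":0,"rz":-4,"hand":0},{"dx":-0.0048,"dy":-0.0012,"dz":0,"rx":0,"ry":0,"rz":-4,"hand":0},{"dx":-0.0048,"dy":-0.0012,"dz":0,"rx":0,"ry":0,"rz":-4,"hand":0},{"dx":-0.0048,"dy":-0.0012,"dz":0,"rx":0,"ry":0,"rz":-4,"hand":0},{"dx":-0.0048,"dy":-0.0012,"dz":0,"rx":0,"ry":0,"rz":-4,"hand":0}]'
python3 -c "
from h import *
s,r=status();c=s['position'][:2]-w(-.072,.035);print(np.linalg.norm(c),np.degrees(np.arctan2(c@SY,c@SX)))"
```

```text
clock: 12.57
position: [0.48, -0.2479, 0.0588]
ee_rot: [0.001, 0.971, -0.24, 0.004]
contact_force: [2.5, 0.1, -2.7]
width: -0.0002
gripper_force: 1.3
t12.57 stand -24.0 87.7 z 58.8 yaw_st -23.9 tilt [ 0.006 -0.004] F [ 2.5  0.1 -2.7] q6 1.45 w -0.0
0.07122373867574043 47.67159203599675
clock: 13.4
position: [0.4353, -0.2268, 0.0588]
ee_rot: [0.001, 0.994, 0.106, 0.003]
contact_force: [2.9, 2.7, -0.4]
width: 0.0001
gripper_force: 1.4
t13.40 stand -70.0 105.6 z 58.8 yaw_st 16.0 tilt [ 0.006 -0.001] F [ 2.9  2.7 -0.4] q6 0.73 w 0.0
0.07066457281204219 88.39849293479278
```

```bash
python3 -m pendant '[{"dx":-0.0048,"dy":-0.0012,"dz":0,"rx":0,"ry":0,"rz":-4,"hand":0},{"dx":-0.0048,"dy":-0.0012,"dz":0,"rx":0,"ry":0,"rz":-4,"hand":0},{"dx":-0.0048,"dy":-0.0012,"dz":0,"rx":0,"ry":0,"rz":-4,"hand":0},{"dx":-0.0048,"dy":-0.0012,"dz":0,"rx":0,"ry":0,"rz":-4,"hand":0},{"dx":-0.0048,"dy":-0.0012,"dz":0,"rx":0,"ry":0,"rz":-4,"hand":0},{"dx":-0.0048,"dy":-0.0012,"dz":0,"rx":0,"ry":0,"rz":-4,"hand":0},{"dx":-0.0048,"dy":-0.0012,"dz":0,"rx":0,"ry":0,"rz":-4,"hand":0},{"dx":-0.0048,"dy":-0.0012,"dz":0,"rx":0,"ry":0,"rz":-4,"hand":0}]'
python3 -m pendant '[{"dx":-0.0048,"dy":-0.0012,"dz":0,"rx":0,"ry":0,"rz":-4,"hand":0},{"dx":-0.0048,"dy":-0.0012,"dz":0,"rx":0,"ry":0,"rz":-4,"hand":0},{"dx":-0.0048,"dy":-0.0012,"dz":0,"rx":0,"ry":0,"rz":-4,"hand":0},{"dx":-0.0048,"dy":-0.0012,"dz":0,"rx":0,"ry":0,"rz":-4,"hand":0},{"dx":-0.0048,"dy":-0.0012,"dz":0,"rx":0,"ry":0,"rz":-4,"hand":0},{"dx":-0.0048,"dy":-0.0012,"dz":0,"rx":0,"ry":0,"rz":-4,"hand":0}]'
python3 -c "
from h import *
s,r=status();c=s['position'][:2]-w(-.072,.035);print(np.linalg.norm(c),np.degrees(np.arctan2(c@SY,c@SX)))"
python3 -m pendant '[{"dx":-0.0024,"dy":-0.0006,"dz":0,"rx":0,"ry":0,"rz":-2,"hand":0},{"dx":-0.0024,"dy":-0.0006,"dz":0,"rx":0,"ry":0,"rz":-2,"hand":0},{"dx":-0.0024,"dy":-0.0006,"dz":0,"rx":0,"ry":0,"rz":-2,"hand":0}]'
python3 -c "
from h import *
s,r=status();c=s['position'][:2]-w(-.072,.035);print(np.linalg.norm(c),np.degrees(np.arctan2(c@SY,c@SX)))"
```

```text
clock: 14.07
position: [0.3963, -0.2349, 0.0586]
ee_rot: [0.001, 0.927, 0.376, 0.002]
contact_force: [1.0, 2.4, 1.0]
width: -0.0002
gripper_force: 1.3
clock: 14.57
position: [0.3736, -0.254, 0.0586]
ee_rot: [0.002, 0.828, 0.56, 0.001]
contact_force: [2.3, 3.3, 0.7]
width: 0.0001
gripper_force: 1.4
t14.57 stand -129.8 74.3 z 58.6 yaw_st 72.1 tilt [ 0.004 -0.001] F [2.3 3.3 0.7] q6 -0.37 w 0.0
0.06986798009703674 145.74803668837905
clock: 14.82
position: [0.3694, -0.2602, 0.0586]
ee_rot: [0.002, 0.798, 0.602, 0.001]
contact_force: [1.3, 2.5, 2.9]
width: -0.0001
gripper_force: 1.3
t14.82 stand -133.5 67.9 z 58.6 yaw_st 78.0 tilt [ 0.004 -0.001] F [1.3 2.5 2.9] q6 -0.49 w -0.0
0.06971818996225565 151.8598942900441
```

```bash
python3 -m pendant '[{"dx":-0.0024,"dy":-0.0006,"dz":0,"rx":0,"ry":0,"rz":-2,"hand":0},{"dx":-0.002,"dy":0,"dz":0,"rx":0,"ry":0,"rz":0,"hand":0},{"dx":0,"dy":0,"dz":0,"rx":0,"ry":0,"rz":0,"hand":0}]'
python3 -m pendant '[{"dx":-0.002,"dy":0,"dz":0,"rx":0,"ry":0,"rz":0,"hand":0},{"dx":0,"dy":0,"dz":0,"rx":0,"ry":0,"rz":0,"hand":0}]'
python3 -m pendant '[{"dx":-0.0015,"dy":0,"dz":0,"rx":0,"ry":0,"rz":0,"hand":0},{"dx":0,"dy":0,"dz":0,"rx":0,"ry":0,"rz":0,"hand":0}]'
python3 -c "
from h import *
s,r=status();c=s['position'][:2]-w(-.072,.035);print(np.linalg.norm(c),np.degrees(np.arctan2(c@SY,c@SX)))"
```

```text
clock: 15.07
position: [0.3684, -0.2616, 0.0585]
ee_rot: [0.0, 0.789, 0.614, 0.003]
contact_force: [5.2, 10.6, 5.0]
width: -0.0001
gripper_force: 5.8
clock: 15.23
position: [0.3683, -0.2618, 0.0585]
ee_rot: [-0.001, 0.79, 0.614, 0.005]
contact_force: [8.3, 15.3, 6.9]
width: -0.0003
gripper_force: 8.5
clock: 15.4
position: [0.3682, -0.2619, 0.0585]
ee_rot: [-0.002, 0.79, 0.613, 0.005]
contact_force: [9.2, 18.8, 7.9]
width: 0.0002
gripper_force: 10.5
t15.40 stand -134.6 66.1 z 58.5 yaw_st 79.6 tilt [0.006 0.01 ] F [ 9.2 18.8  7.9] q6 -0.54 w 0.0
0.06988727548854293 153.5693429734956
```

It stalled at about 169.5° with the force rising to 21 N, so the lever is home. I'll retreat and verify.

```bash
python3 -m pendant '[{"dx":0.01,"dy":0,"dz":0,"rx":0,"ry":0,"rz":0,"hand":0},{"dx":0.015,"dy":0,"dz":0,"rx":0,"ry":0,"rz":0,"hand":0},{"dx":0,"dy":0,"dz":-0.038,"rx":0,"ry":0,"rz":0,"hand":0},{"dx":0,"dy":0,"dz":-0.038,"rx":0,"ry":0,"rz":0,"hand":0},{"dx":0,"dy":0,"dz":-0.038,"rx":0,"ry":0,"rz":0,"hand":0},{"dx":0.035,"dy":0,"dz":0,"rx":0,"ry":0,"rz":0,"hand":0},{"dx":0.035,"dy":0,"dz":0,"rx":0,"ry":0,"rz":0,"hand":0},{"dx":0.035,"dy":0,"dz":0,"rx":0,"ry":0,"rz":0,"hand":0},{"dx":0.035,"dy":0,"dz":0,"rx":0,"ry":0,"rz":0,"hand":0},{"dx":0,"dy":0,"dz":0,"rx":0,"ry":0,"rz":0,"hand":0},{"dx":0,"dy":0,"dz":0,"rx":0,"ry":0,"rz":0,"hand":0}]'
python3 -c "
from h import *
status()
d=manip.get_image('top');f=d['frame'][130:290,260:390]
cv2.imwrite('pics/t5.png',cv2.resize(f,None,fx=3.7,fy=3.7,interpolation=cv2.INTER_CUBIC)[:,:,::-1])"
```

```text
clock: 16.32
position: [0.4065, -0.1063, 0.1722]
ee_rot: [0.002, 0.787, 0.617, 0.001]
contact_force: [-0.0, 0.0, 0.8]
width: 0.0002
gripper_force: 0.0
t16.32 stand -107.0 224.0 z 172.2 yaw_st 80.1 tilt [ 0.004 -0.002] F [-0.   0.   0.8] q6 -0.18 w 0.0
```

View pics/t5.png

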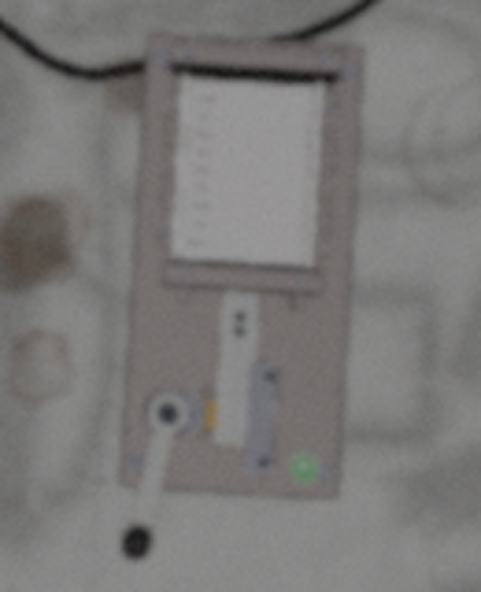

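The gate is flush against the tray (rows 265–290, about 25 mm forward of where it started). The lever is locked, with the knob at (136,542), further in than at the start, and nothing else in the view has moved.

```bash
python3 -c "
from rig import manip
print(manip.sign_off())"
```

```text
the job is handed in; nothing more can be done
None
```

The job is handed in: I pushed the lever out to its stop, pushed the gate home with the tray snug against the end wall, and pushed the lever back until it stalled at its locked stop, all by about 16 s of the 61 s allowed.

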